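# Fill the gap in a row of bamboo cups standing in a tray

### The arm

A 7-joint arm with a two-finger parallel gripper is mounted at the origin on a cart in front of the work surface, level with it; the furniture and walls round the work are solid. World frame = base frame: x ahead of the robot, y to its left, z up, the work surface at z = 0. Lengths are in m, angles in rad, forces in N, time in s.
With the tool pointing down it reaches from about 0.425 to 0.95 m from the base axis. Payload 16.7 kg.
Tool frame: the origin (TCP) lies on the centre line of the jaws, within the pads' length; the fingertips stand 8 mm ahead of it and the grasp point (between the pads) lies 11 mm behind it (manip.finger_overhang is the distance from the TCP to the fingertips, in m); z points along the fingers, y is the line along which they close (so a half turn about z gives the same grasp; the last joint's range is limited). The gripper opens to 94 mm and grips with 3 to 60 N. Pads are 16 mm wide; open, the fingers measure 119 mm over their backs; the gripper's body (75 mm by 177 mm) begins 78 mm behind the grasp point.
Start: joints at [-1.343, 0.426, 0.074, 1.606, -0.034, 1.111, -0.067], TCP at [0.248, 0.628, 0.213] pointing down, gripper open.
Joint ranges: [-2.85, 2.85], [-0.5, 2.14], [-1.23, 1.37], [0.21, 2.46], [-1.02, 4.16], [0.16, 2.05], [-2.73, 2.73]. Speed limits (rad/s): [1.89, 1.89, 2.39, 2.39, 3.01, 3.01, 3.01].

### API

Orientations are given as [roll, pitch, yaw] about the fixed x, y, z axes, in that order (R = Rz(yaw) Ry(pitch) Rx(roll)).
In Python, from plant import manip, camrig, workorder gives the robot as it stands (manip), with the cameras (camrig) and the job (workorder).
- The arm moves only by the tool shift_gripper, called after "Call:" by a JSON object that holds its "method" and its "body", one argument or row to a line. Schema: {"type":"object","properties":{"segments":{"type":"array","items":{"type":"array","prefixItems":[{"type":"array","items":{"type":"number"},"minItems":3,"maxItems":3},{"type":"array","items":{"type":"number"},"minItems":3,"maxItems":3},{"type":"number"}],"minItems":3,"maxItems":3},"minItems":1,"maxItems":5},"force":{"type":"number"},"only":{"type":"string"},"quiet":{"type":"boolean"},"lines":{"type":"string"}},"required":["segments"],"additionalProperties":false}. segments is a list of rows, 1 to 5 of them, each written [[dx, dy, dz], [rx, ry, rz], opening]: dx, dy, dz in units of 5 mm, then a rotation vector rx, ry, rz in units of 0.05 rad, then the opening from 0.0 (shut) to 1.0 (fully open); each row shifts and turns the commanded pose from where the row before left it, along the tool's axes as they then stand; what a row does not reach is not made up. A row lasts 1/12 s, in which the tool goes at most 0.0417 m and 0.125 rad, less where a joint would pass 70% of its speed; a pose out of reach is approached as far as the arm can. The fingers move at their own pace and stop on an object; force is the grip in N (left out, the last holds). Time passes only in rows, so rows that do not move let the fingers close. The tool returns the time, the measured TCP pose, the force, the opening and the grip force at its end. only (a regular expression) keeps the lines of the reply that match it, lines (a string "A,B") keeps lines A to B, and quiet returns only ok. Input that does not fit is refused with a message, and nothing moves.
- manip.sense(): the state, without advancing time (a new reading comes with each control period).
- camrig.get_image(name): name is "side" or "top"; returns the picture (480x640x3 uint8, red, green, blue); there is no depth.
- camrig.get_calibration(name): a dict with "fx", "fy", "cx", "cy" (pixels), "rvec" (rotation vector, rad) and "tvec" (3), from world to camera coordinates, as OpenCV has them. Camera axes: x right, y down, z forward; pixel columns grow to the right and rows downward; lengths in m; the calibration is good to about 2 mm. A picture is of the moment at which its call begins. get_calibration takes no time and is no camera call.
- workorder.close_job(): hands the job in; it is judged then, once.
The state is a dict: "time": time; "joints": joint angles; "joint_velocities": joint speeds; "tau": joint torques, N m; "tool_pos": TCP position; "ee_rot": TCP orientation; "contact_force": force on the tool from outside, world axes, zero at the start; "moment": the same for the moment, N m; "gripper_width": opening from 0.0 (shut) to 1.0 (fully open); "gripper_force": force on a finger pad.
Only numpy, scipy, OpenCV 4.12 (cv2) and the standard library are available. Lean on these libraries where they do the work, as an engineer would, in place of code of your own. Each camera call takes 0.05 s, during which the arm holds its last target. There are 200 camera calls.

### The job

Two tapered bamboo cups stand in the wooden tray with a gap between them. Take the matching bamboo cup that stands mouth up on the table to the left of the tray (not the one standing upside down beside it, nor the glass jar) and set it down in the gap, mouth up on the tray's floor and in line between the two. Do not shift or tip those two cups, and set the cup down rather than dropping it.

Things in the scene. Friction and masses are not known exactly. Their poses are not given: they have to be found in the camera images.
- spare_cup: Loose bamboo cup, tapered: 54 mm across at the base, 63 mm at 75 mm up, 66 mm at the rim, 100 mm tall, 75 g; mouth up on the table left (+y) of the tray. Bystanders, at least 35 mm clear of it: an upside-down bamboo cup (66 mm wide below, 95 mm tall, closed end up) and a glass jar (62 mm, 82 mm tall). Grip from above round its outside. Origin: centre of the underside; z up to the mouth.
- left_cup: The cup in the tray on the +y side of the gap, loose, same shape and size as the spare cup (54 mm base, 66 mm rim, 100 mm tall), standing mouth up on the tray's floor. Origin: centre of the underside; z up.
- right_cup: The cup in the tray on the -y side of the gap, otherwise as the left cup. Origin: centre of the underside; z up.
- gap (a point): Centre of the tray's floor, middle of the gap. Wooden tray, fixed, 160 x 240 mm, floor 5 mm and wall tops 37 mm above the table, walls 8 mm thick. Axes: y along the row (tray's long side) to the left cup, x across the row, z up. The cups stand about 77 mm either side, 88 mm free between their rims: fingers fit only on the two sides of the row (closing along x), not between the cups.

How it is judged:
By the outcome, as a careful person would: the job done as asked, in the order asked, and still so for the second after the job is handed in, with the robot touching nothing.
It also fails if it takes over 35 s, if anything falls off the work surface, if the arm or the gripper's body presses on something with over 40 N, if the wrist force passes 120 N, or if a joint passes its speed limit or range.

## Working session

There is one attempt and no reset: what is moved stays moved. The work goes in short steps, Python scripts to look and compute and a tool call to move; the robot and the scene stay as the last step left them, time stands still between calls to the robot, and variables do not carry over. Pictures are saved under pics/ and viewed, at most 10 in all, crops included, and the job is handed in when it is done.

```bash
ls; mkdir -p pics; python3 - <<'E'
from plant import manip, camrig, workorder
import cv2
for n in("side","top"):
    cv2.imwrite(f"pics/{n}0.png",camrig.get_image(n)[:,:,::-1]); print(n,camrig.get_calibration(n))
s=manip.sense(); print(s["time"],s["tool_pos"],s["ee_rot"],s["gripper_width"],manip.finger_overhang)
E
```

```text
pics
plant.py
side {'fx': 482.6547207963345, 'fy': 482.6547207963345, 'cx': 324.1811684351203, 'cy': 237.74358827773412, 'rvec': array([ 2.28833065, -0.14839839,  0.08142106]), 'tvec': array([-0.531233  ,  0.11175571,  0.80357166])}
top {'fx': 519.6038815839299, 'fy': 519.6038815839299, 'cx': 322.1367048093226, 'cy': 243.09103380141633, 'rvec': array([ 2.21786058, -2.17507898,  0.01880112]), 'tvec': array([0.04733128, 0.53030489, 1.01358556])}
0.1 [0.24827971 0.62728121 0.212864  ] [-3.14046002e+00  1.12946683e-04  2.76474083e+00] 0.9984933084580462 0.008
```

View pics/top0.png

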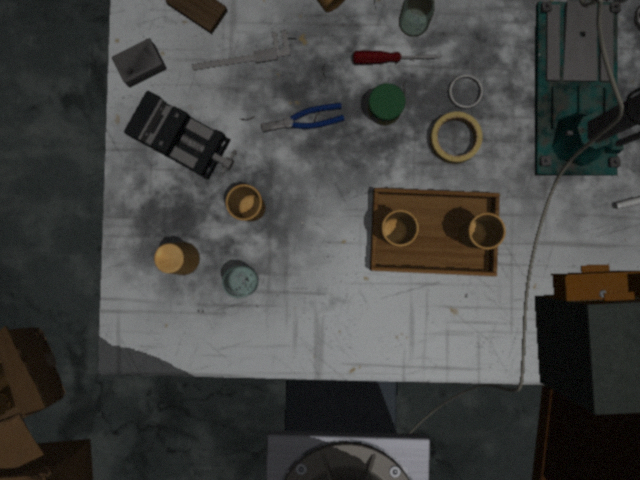

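View pics/side0.png

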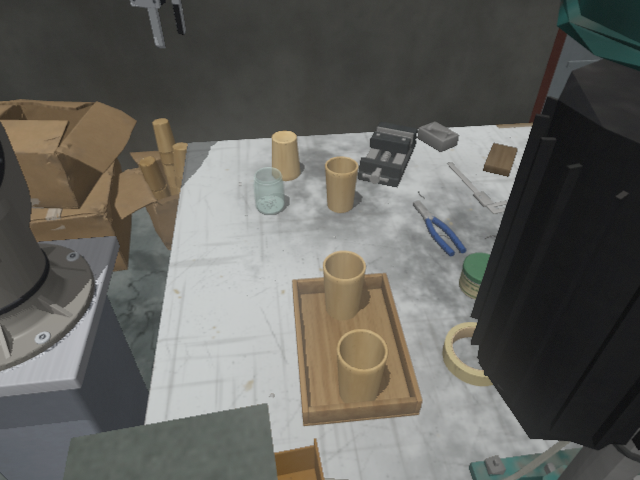

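The top view shows the spare cup's mouth at (244,202), the upside-down cup at (170,257) and the jar at (241,280). The tray cups are at (400,228) and (486,230), with the tray spanning about (372–499, 188–274). The side view agrees, with the spare cup's rim at about (341,167).

```bash
cat > h.py <<'E'
import cv2,numpy as np
from plant import manip, camrig, workorder
def ray(n,px,z):
    c=camrig.get_calibration(n); R=cv2.Rodrigues(c["rvec"])[0]; t=c["tvec"]
    d=R.T@np.array([(px[0]-c["cx"])/c["fx"],(px[1]-c["cy"])/c["fy"],1]); o=-R.T@t
    return o+d*(z-o[2])/d[2]
def proj(n,p):
    c=camrig.get_calibration(n); K=np.array([[c["fx"],0,c["cx"]],[0,c["fy"],c["cy"]],[0,0,1]])
    return cv2.projectPoints(np.float64(p).reshape(-1,3),c["rvec"],c["tvec"],K,None)[0].reshape(-1,2)
E
python3 - <<'E'
from h import *
t=cv2.imread("pics/top0.png"); s=cv2.imread("pics/side0.png")
f=lambda im,x,y,w,h,k:cv2.resize(im[y:y+h,x:x+w],None,fx=k,fy=k,interpolation=cv2.INTER_CUBIC)
a=np.hstack([f(t,214,172,60,60,5),f(t,370,185,100,60,5)])
b=np.hstack([f(s,316,147,60,70,4),f(s,280,240,150,70,4)])[:, :800]
b=cv2.copyMakeBorder(b,0,0,0,max(0,800-b.shape[1]),0)
cv2.imwrite("pics/c1.png",np.vstack([a,b]))
print((a.shape,b.shape))
for n,q in(("top",[(374,188),(499,193),(496,274),(371,271)]),("side",[(292,279),(387,273),(420,405),(304,412)])):
    print(n,[ray(n,p,.037).round(3) for p in q])
for n,q in(("top",[(244,202)]),("side",[(341,167)])): print(n,[ray(n,p,.1).round(3) for p in q])
for n,q in(("top",[(400,228),(486,230)]),("side",[(344,268),(361,350)])): print(n,[ray(n,p,.105).round(3) for p in q])
E
```

```text
((300, 800, 3), (280, 800, 3))
top [array([ 0.636, -0.04 ,  0.037]), array([ 0.631, -0.279,  0.037]), array([ 0.476, -0.274,  0.037]), array([ 0.477, -0.037,  0.037])]
side [array([ 0.477, -0.035,  0.037]), array([ 0.637, -0.041,  0.037]), array([ 0.624, -0.284,  0.037]), array([ 0.472, -0.275,  0.037])]
top [array([0.598, 0.198, 0.1  ])]
side [array([0.595, 0.194, 0.1  ])]
top [array([ 0.556, -0.082,  0.105]), array([ 0.555, -0.235,  0.105])]
side [array([ 0.553, -0.088,  0.105]), array([ 0.551, -0.237,  0.105])]
```

View pics/c1.png

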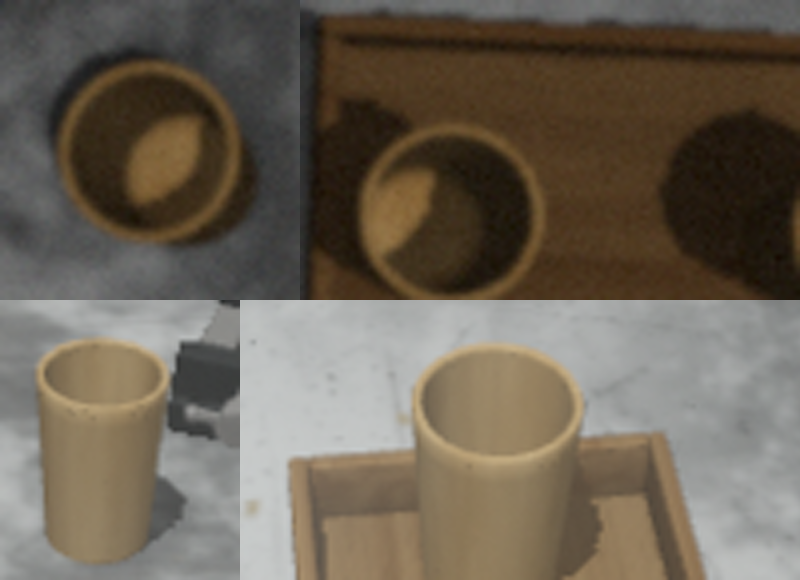

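The zoomed crop gives sharper rim centres: spare cup (243.6,201.7) in the top view, and left cup (400.2,227.3). Both views agree within a few mm, so the spare cup is at about (0.597, 0.197) and the gap at about (0.554, -0.159), with the row nearly along y. I'll turn to yaw π/2 first.

The rows are not in the units I measure in: shifts go in units of 5 mm and turns go in units of 0.05 rad. I convert before sending: 0.12 rad is 2.4.

Call:
{"method": "shift_gripper", "body": {
  "segments": [
    [[0, 0, 0], [0, 0, 2.4], 1],
    [[0, 0, 0], [0, 0, 2.4], 1],
    [[0, 0, 0], [0, 0, 2.4], 1],
    [[0, 0, 0], [0, 0, 2.4], 1],
    [[0, 0, 0], [0, 0, 2.4], 1]
  ]
}}

```text
time: 0.52
tool_pos: [0.2483, 0.6274, 0.2131]
ee_rot: [-3.141, 0.0, 2.159]
contact_force: [0.2, 0.0, 0.7]
gripper_width: 1.0
gripper_force: 0.0
```

Call:
{"method": "shift_gripper", "body": {
  "segments": [
    [[0, 0, 0], [0, 0, 2.4], 1],
    [[0, 0, 0], [0, 0, 2.4], 1],
    [[0, 0, 0], [0, 0, 2.4], 1],
    [[0, 0, 0], [0, 0, 2.4], 1],
    [[0, 0, 0], [0, 0, 2.4], 1]
  ]
}}

```text
time: 0.93
tool_pos: [0.2483, 0.6274, 0.2131]
ee_rot: [-3.141, 0.001, 1.559]
contact_force: [-0.4, -0.5, -1.1]
gripper_width: 1.0
gripper_force: 0.0
```

Call:
{"method": "shift_gripper", "body": {
  "segments": [
    [[0, 0, 0], [0, 0, 0], 1]
  ]
}}

```text
time: 1.02
tool_pos: [0.2482, 0.6274, 0.2131]
ee_rot: [-3.142, 0.001, 1.559]
contact_force: [0.0, -0.6, 0.4]
gripper_width: 1.002
gripper_force: 0.0
```

Call:
{"method": "shift_gripper", "body": {
  "segments": [
    [[-5.68, 4.72, 0], [0, 0, 0], 1],
    [[-5.68, 4.72, 0], [0, 0, 0], 1],
    [[-5.68, 4.72, 0], [0, 0, 0], 1],
    [[-5.68, 4.72, 0], [0, 0, 0], 1],
    [[-5.68, 4.72, 0], [0, 0, 0], 1]
  ]
}}

```text
time: 1.43
tool_pos: [0.3663, 0.4833, 0.2134]
ee_rot: [-3.142, 0.0, 1.57]
contact_force: [1.5, -0.1, 0.5]
gripper_width: 0.999
gripper_force: 0.0
```

Call:
{"method": "shift_gripper", "body": {
  "segments": [
    [[-5.68, 4.72, 0], [0, 0, 0], 1],
    [[-5.68, 4.72, 0], [0, 0, 0], 1],
    [[-5.68, 4.72, 0], [0, 0, 0], 1],
    [[-5.68, 4.72, 0], [0, 0, 0], 1],
    [[-5.68, 4.72, 0], [0, 0, 0], 1]
  ]
}}

```text
time: 1.85
tool_pos: [0.4834, 0.3406, 0.2135]
ee_rot: [-3.142, -0.0, 1.57]
contact_force: [0.4, 0.4, 0.4]
gripper_width: 0.998
gripper_force: 0.0
```

Call:
{"method": "shift_gripper", "body": {
  "segments": [
    [[-5.68, 4.72, 0], [0, 0, 0], 1],
    [[-5.68, 4.72, 0], [0, 0, 0], 1],
    [[-5.68, 4.72, 0], [0, 0, 0], 1],
    [[-5.68, 4.72, 0], [0, 0, 0], 1],
    [[-5.68, 4.72, 0], [0, 0, 0], 1]
  ]
}}

```text
time: 2.27
tool_pos: [0.6005, 0.1979, 0.2134]
ee_rot: [-3.141, 0.0, 1.57]
contact_force: [0.6, 0.7, 0.2]
gripper_width: 1.001
gripper_force: 0.0
```

Call:
{"method": "shift_gripper", "body": {
  "segments": [
    [[0, 0, 0], [0, 0, 0], 1],
    [[0, 0, 0], [0, 0, 0], 1],
    [[0, 0, 0], [0, 0, 0], 1]
  ]
}}

```text
time: 2.52
tool_pos: [0.5994, 0.1997, 0.2131]
ee_rot: [-3.141, 0.0, 1.567]
contact_force: [-0.4, 1.0, -0.0]
gripper_width: 1.003
gripper_force: 0.0
```

In the tool's units: -0.0027 m is -0.54, -0.0024 m is -0.48.

Call:
{"method": "shift_gripper", "body": {
  "segments": [
    [[-0.54, -0.48, 4], [0, 0, 0], 1],
    [[0, 0, 4], [0, 0, 0], 1],
    [[0, 0, 4], [0, 0, 0], 1],
    [[0, 0, 4], [0, 0, 0], 1],
    [[0, 0, 0], [0, 0, 0], 1]
  ]
}}

```text
time: 2.93
tool_pos: [0.5946, 0.198, 0.13]
ee_rot: [-3.137, 0.002, 1.569]
contact_force: [-0.8, -1.0, -0.4]
gripper_width: 0.997
gripper_force: 0.0
```

```bash
python3 - <<'E'
from h import *
a=camrig.get_image("side")[110:230,270:430,::-1];b=camrig.get_image("top")[142:262,164:324,::-1]
cv2.imwrite("pics/d.png",cv2.resize(np.vstack([a,b]),None,fx=2.5,fy=2.5))
E
```

```text
(no output)
```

View pics/d.png

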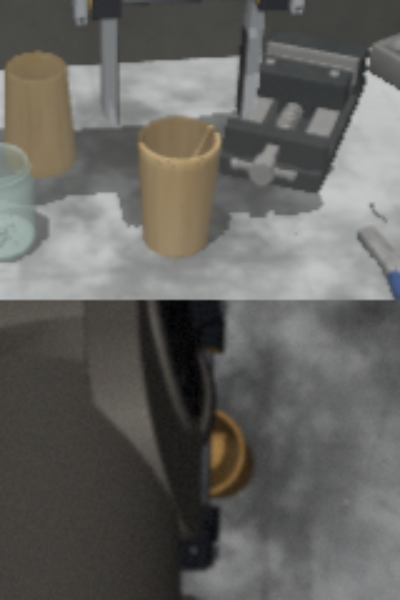

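The fingers straddle the rim symmetrically: in the side crop their inner faces are at x≈119 and 240, and the cup spans 140–220. I'll descend and grip.

In the tool's units: 0.022 m is 4.4, 0.021 m is 4.2.

Call:
{"method": "shift_gripper", "body": {
  "segments": [
    [[-0.2, 0.2, 4.4], [0, 0, 0], 1],
    [[0, 0, 4.4], [0, 0, 0], 1],
    [[0, 0, 4.2], [0, 0, 0], 1],
    [[0, 0, 0], [0, 0, 0], 1],
    [[0, 0, 0], [0, 0, 0], 1]
  ]
}}

```text
time: 3.45
tool_pos: [0.5984, 0.1963, 0.0694]
ee_rot: [-3.141, 0.0, 1.566]
contact_force: [1.1, -0.2, 1.7]
gripper_width: 0.997
gripper_force: 0.0
```

Call:
{"method": "shift_gripper", "body": {
  "segments": [
    [[0, 0, 0], [0, 0, 0], 0],
    [[0, 0, 0], [0, 0, 0], 0],
    [[0, 0, 0], [0, 0, 0], 0],
    [[0, 0, 0], [0, 0, 0], 0],
    [[0, 0, 0], [0, 0, 0], 0]
  ],
  "force": 12
}}

```text
time: 3.87
tool_pos: [0.5986, 0.1959, 0.0691]
ee_rot: [3.141, -0.0, 1.565]
contact_force: [-2.0, -0.8, 3.7]
gripper_width: 0.695
gripper_force: 12.0
```

Call:
{"method": "shift_gripper", "body": {
  "segments": [
    [[0, 0, 0], [0, 0, 0], 0],
    [[0, 0, 0], [0, 0, 0], 0],
    [[0, 0, 0], [0, 0, 0], 0]
  ]
}}

```text
time: 4.12
tool_pos: [0.5985, 0.1959, 0.0691]
ee_rot: [3.141, -0.0, 1.565]
contact_force: [-2.2, -0.8, 8.1]
gripper_width: 0.691
gripper_force: 12.0
```

In the tool's units: -0.025 m is -5, -0.02 m is -4.

Call:
{"method": "shift_gripper", "body": {
  "segments": [
    [[0, 0, -1], [0, 0, 0], 0],
    [[0, 0, -2], [0, 0, 0], 0],
    [[0, 0, -3], [0, 0, 0], 0],
    [[0, 0, -4], [0, 0, 0], 0],
    [[0, 0, -5], [0, 0, 0], 0]
  ],
  "force": 18
}}

```text
time: 4.53
tool_pos: [0.5978, 0.1954, 0.144]
ee_rot: [-3.14, 0.001, 1.564]
contact_force: [0.0, 0.7, -0.2]
gripper_width: 0.684
gripper_force: 18.0
```

Call:
{"method": "shift_gripper", "body": {
  "segments": [
    [[0, 0, -6], [0, 0, 0], 0],
    [[0, 0, -5], [0, 0, 0], 0],
    [[0, 0, -2], [0, 0, 0], 0],
    [[0, 0, 0], [0, 0, 0], 0],
    [[0, 0, 0], [0, 0, 0], 0]
  ]
}}

```text
time: 4.95
tool_pos: [0.5982, 0.1959, 0.2084]
ee_rot: [3.141, -0.0, 1.565]
contact_force: [-0.3, -0.1, -1.9]
gripper_width: 0.691
gripper_force: 18.0
```

```bash
python3 - <<'E'
from h import *
cv2.imwrite("pics/e.png",camrig.get_image("side")[:,:,::-1])
E
```

```text
(no output)
```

View pics/e.png

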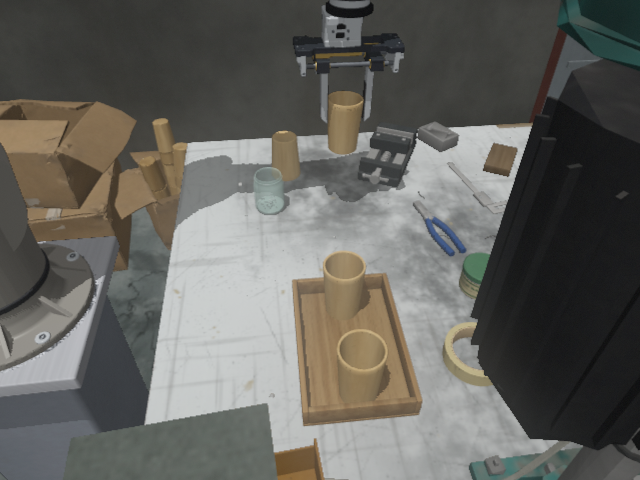

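The cup is held upright (rim at about (345,100)) and the tray cups are undisturbed. Now I'll carry it over the gap, staying above the 0.105 m rims.

In the tool's units: -0.03 m is -6, -0.02 m is -4.

Call:
{"method": "shift_gripper", "body": {
  "segments": [
    [[-1.94, -0.12, -2], [0, 0, 0], 0],
    [[-4, -0.6, 0], [0, 0, 0], 0],
    [[-6, -0.8, 0], [0, 0, 0], 0],
    [[-6, -0.8, 0], [0, 0, 0], 0],
    [[-6, -0.8, 0], [0, 0, 0], 0]
  ]
}}

```text
time: 5.42
tool_pos: [0.5811, 0.074, 0.2179]
ee_rot: [-3.14, 0.001, 1.565]
contact_force: [1.5, -0.4, -0.3]
gripper_width: 0.687
gripper_force: 18.0
```

Call:
{"method": "shift_gripper", "body": {
  "segments": [
    [[-6, -0.8, 0], [0, 0, 0], 0],
    [[-6, -0.8, 0], [0, 0, 0], 0],
    [[-6, -0.8, 0], [0, 0, 0], 0],
    [[-6, -0.8, 0], [0, 0, 0], 0],
    [[-6, -0.8, 0], [0, 0, 0], 0]
  ]
}}

```text
time: 5.83
tool_pos: [0.5599, -0.0759, 0.2181]
ee_rot: [-3.14, 0.0, 1.564]
contact_force: [0.1, -0.0, -1.4]
gripper_width: 0.684
gripper_force: 18.0
```

Call:
{"method": "shift_gripper", "body": {
  "segments": [
    [[-6, -0.4, 0], [0, 0, 0], 0],
    [[-6, -0.4, 0], [0, 0, 0], 0],
    [[-4, -0.4, 0], [0, 0, 0], 0],
    [[-1.4, 0, 0], [0, 0, 0], 0],
    [[0, 0, 0], [0, 0, 0], 0]
  ]
}}

```text
time: 6.25
tool_pos: [0.5536, -0.1631, 0.2182]
ee_rot: [-3.14, 0.001, 1.561]
contact_force: [0.3, 0.8, -0.8]
gripper_width: 0.685
gripper_force: 18.0
```

Call:
{"method": "shift_gripper", "body": {
  "segments": [
    [[0, 0, 0], [0, 0, 0], 0],
    [[0, 0, 0], [0, 0, 0], 0],
    [[0, 0, 0], [0, 0, 0], 0]
  ]
}}

```text
time: 6.5
tool_pos: [0.5548, -0.1592, 0.2183]
ee_rot: [-3.141, -0.0, 1.567]
contact_force: [1.0, 0.4, -1.1]
gripper_width: 0.684
gripper_force: 18.0
```

```bash
python3 - <<'E'
from h import *
a=camrig.get_image("side");b=camrig.get_image("top")
cv2.imwrite("pics/f.png",cv2.resize(np.hstack([a[160:440,240:440,::-1],b[130:410,340:540,::-1]]),None,fx=2,fy=2))
E
```

```text
(no output)
```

View pics/f.png

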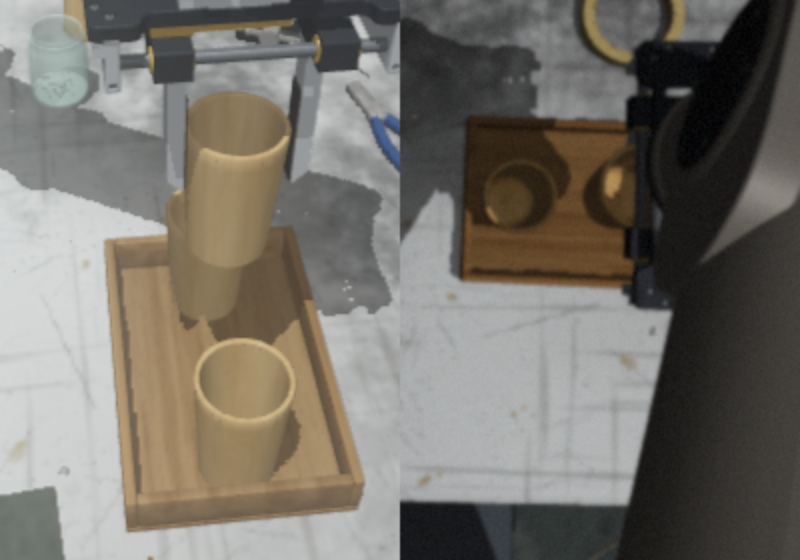

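```bash
python3 - <<'E'
from h import *
p=manip.sense()["tool_pos"]; c=np.array([p[0],p[1],p[2]-.069])
for nm,c in(("held",c),("right",np.array([.553,-.236,.005]))):
    A=np.linspace(0,2*np.pi,180)
    for r,z in((.033,.1),(.027,0)):
        q=proj("side",[c+[r*np.cos(a),r*np.sin(a),z] for a in A]); q=(q-[240,160])*2
        print(nm,z,"x",q[:,0].min().round(),q[:,0].max().round(),"y",q[:,1].min().round(),q[:,1].max().round())
E
```

```text
held 0.1 x 184.0 294.0 y 96.0 166.0
held 0 x 190.0 271.0 y 216.0 275.0
right 0.1 x 194.0 297.0 y 337.0 423.0
right 0 x 199.0 275.0 y 430.0 498.0
```

The held cup's outline doesn't quite match an upright cup at the tool (rim x 189–290 seen versus 184–294 predicted), so I'll look closer with the prediction overlaid.

```bash
python3 - <<'E'
from h import *
im=camrig.get_image("side")[:,:,::-1][195:310,300:420]
im=cv2.resize(im,None,fx=5,fy=5,interpolation=cv2.INTER_CUBIC)
p=manip.sense()["tool_pos"]; c=np.array([p[0],p[1],p[2]-.069]); A=np.linspace(0,2*np.pi,60)
for r,z in((.033,.1),(.027,0)):
    q=proj("side",[c+[r*np.cos(a),r*np.sin(a),z] for a in A]); q=(q-[300,195]+.5)*5
    for u in q: cv2.circle(im,tuple(int(v) for v in u),1,(0,0,255),-1)
cv2.imwrite("pics/g.png",im)
E
```

```text
(no output)
```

View pics/g.png

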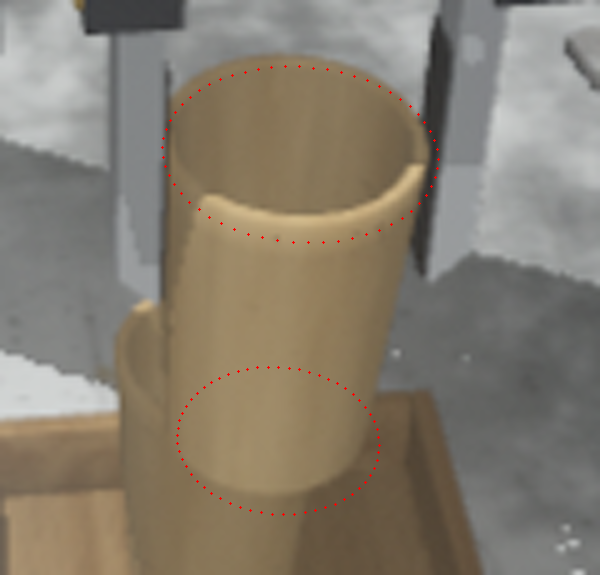

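The cup sits flush against the near-side pad, so it leans about 0.04 rad: the base is about 3.7 mm toward -x and the rim is centred. I'll descend partway, turn the tool to upright it, and check again.

Call:
{"method": "shift_gripper", "body": {
  "segments": [
    [[-0.3, 0, 3], [0, 0, 0], 0],
    [[0, 0, 5], [0, 0, 0], 0],
    [[0, 0, 6], [0, 0, 0], 0],
    [[0, 0, 4], [0, 0, 0], 0],
    [[0, 0, 2], [0, 0, 0], 0]
  ]
}}

```text
time: 7.07
tool_pos: [0.5535, -0.1614, 0.1161]
ee_rot: [-3.139, -0.0, 1.565]
contact_force: [-0.4, 0.6, -1.4]
gripper_width: 0.686
gripper_force: 18.0
```

Call:
{"method": "shift_gripper", "body": {
  "segments": [
    [[0, 0, 2], [0, 0, 0], 0],
    [[0, 0, 0], [-0.4, 0, 0], 0],
    [[0, 0, 0], [-0.4, 0, 0], 0],
    [[0, 0, 0], [0, 0, 0], 0],
    [[0, 0, 0], [0, 0, 0], 0]
  ]
}}

```text
time: 7.48
tool_pos: [0.5548, -0.1623, 0.1097]
ee_rot: [3.1, -0.0, 1.564]
contact_force: [-0.1, 1.0, -0.7]
gripper_width: 0.689
gripper_force: 18.0
```

Call:
{"method": "shift_gripper", "body": {
  "segments": [
    [[0, 0, 0], [0, 0, 0], 0],
    [[0, 0, 0], [0, 0, 0], 0]
  ]
}}

```text
time: 7.65
tool_pos: [0.555, -0.1621, 0.1092]
ee_rot: [3.101, -0.0, 1.565]
contact_force: [-0.9, -0.1, -1.5]
gripper_width: 0.688
gripper_force: 18.0
```

```bash
python3 - <<'E'
from h import *
im=camrig.get_image("side")[:,:,::-1][230:400,290:430]
im=cv2.resize(im,None,fx=3.5,fy=3.5,interpolation=cv2.INTER_CUBIC)
p=manip.sense()["tool_pos"]; A=np.linspace(0,2*np.pi,60)
for c in(np.array([p[0],p[1],p[2]-.069]),np.array([.552,-.236,.005]),np.array([.555,-.085,.005])):
  for r,z in((.033,.1),(.027,0)):
    q=proj("side",[c+[r*np.cos(a),r*np.sin(a),z] for a in A]); q=(q-[290,230]+.5)*3.5
    for u in q: cv2.circle(im,tuple(int(v) for v in u),1,(0,0,255),-1)
cv2.imwrite("pics/i.png",im)
E
```

```text
(no output)
```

View pics/i.png

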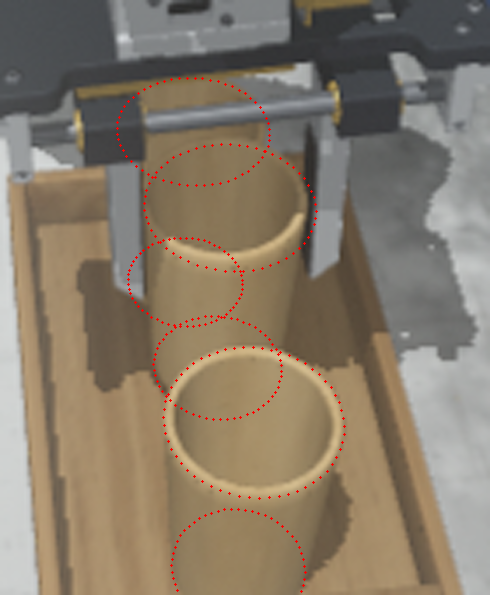

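The right cup matches the overlay at (0.552,-0.236). The held cup is now upright but appears about 3 px further up the image, meaning it is either higher or off in +y. The top view should tell which.

```bash
python3 - <<'E'
from h import *
im=camrig.get_image("top")[:,:,::-1][180:280,365:505]
im=cv2.resize(im,None,fx=5.5,fy=5.5,interpolation=cv2.INTER_CUBIC); im=cv2.convertScaleAbs(im,alpha=1.8)
p=manip.sense()["tool_pos"]; A=np.linspace(0,2*np.pi,60)
for c in(np.array([p[0],p[1],p[2]-.069]),np.array([.5555,-.082,.005])):
    q=proj("top",[c+[.033*np.cos(a),.033*np.sin(a),.1] for a in A]); q=(q-[365,180]+.5)*5.5
    for u in q: cv2.circle(im,tuple(int(v) for v in u),1,(0,0,255),-1)
cv2.imwrite("pics/j.png",im)
E
```

```text
(no output)
```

View pics/j.png

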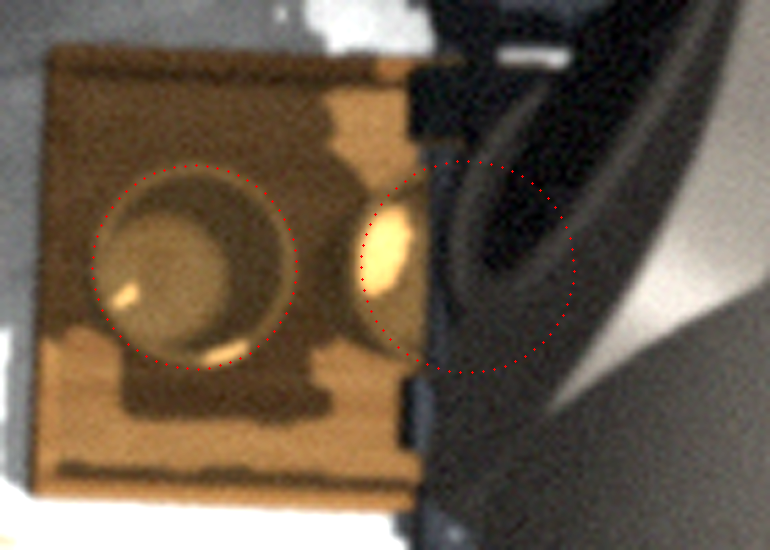

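In the top view the held rim's left edge is at x≈345, against 361 predicted. So the cup sits about 5 mm +y of the TCP (y≈-0.157), and the row's middle is at -0.1585. I'll nudge it -1.5 mm and descend gently until contact.

In the tool's units: 0.01 m is 2, 0.008 m is 1.6.

Call:
{"method": "shift_gripper", "body": {
  "segments": [
    [[-0.3, -0.08, 2], [0, 0, 0], 0],
    [[0, -0.08, 2], [0, 0, 0], 0],
    [[0, -0.08, 1.6], [0, 0, 0], 0],
    [[0, 0, 0.4], [0, 0, 0], 0],
    [[0, 0, 0], [0, 0, 0], 0]
  ]
}}

```text
time: 8.17
tool_pos: [0.5538, -0.1637, 0.0772]
ee_rot: [3.104, 0.0, 1.564]
contact_force: [0.2, -0.1, -0.8]
gripper_width: 0.692
gripper_force: 18.0
```

Call:
{"method": "shift_gripper", "body": {
  "segments": [
    [[0, 0, 0], [0, 0, 0], 0],
    [[0, 0, 0.3], [0, 0, 0], 0],
    [[0, 0, 0], [0, 0, 0], 0]
  ]
}}

```text
time: 8.42
tool_pos: [0.5548, -0.1637, 0.0771]
ee_rot: [3.101, 0.0, 1.565]
contact_force: [0.3, 0.1, -1.2]
gripper_width: 0.688
gripper_force: 18.0
```

Call:
{"method": "shift_gripper", "body": {
  "segments": [
    [[0, 0, 0.2], [0, 0, 0], 0],
    [[0, 0, 0], [0, 0, 0], 0]
  ]
}}

```text
time: 8.58
tool_pos: [0.5547, -0.1636, 0.076]
ee_rot: [3.101, -0.0, 1.565]
contact_force: [-0.7, 0.1, -0.9]
gripper_width: 0.69
gripper_force: 18.0
```

Call:
{"method": "shift_gripper", "body": {
  "segments": [
    [[0, 0, 0.2], [0, 0, 0], 0],
    [[0, 0, 0], [0, 0, 0], 0]
  ]
}}

```text
time: 8.75
tool_pos: [0.5547, -0.1636, 0.0749]
ee_rot: [3.102, -0.0, 1.565]
contact_force: [-0.4, 0.6, -0.1]
gripper_width: 0.69
gripper_force: 18.0
```

Call:
{"method": "shift_gripper", "body": {
  "segments": [
    [[0, 0, 0.2], [0, 0, 0], 0],
    [[0, 0, 0], [0, 0, 0], 0],
    [[0, 0, 0], [0, 0, 0], 0]
  ]
}}

```text
time: 9.0
tool_pos: [0.5549, -0.1637, 0.0742]
ee_rot: [3.101, 0.0, 1.565]
contact_force: [-1.6, -0.7, 4.0]
gripper_width: 0.688
gripper_force: 18.0
```

Call:
{"method": "shift_gripper", "body": {
  "segments": [
    [[0, 0, 0.2], [0, 0, 0], 0],
    [[0, 0, 0], [0, 0, 0], 0],
    [[0, 0, 0], [0, 0, 0], 0]
  ]
}}

```text
time: 9.25
tool_pos: [0.5556, -0.1639, 0.0737]
ee_rot: [3.1, 0.0, 1.565]
contact_force: [-0.6, -0.2, 10.6]
gripper_width: 0.684
gripper_force: 18.0
```

Call:
{"method": "shift_gripper", "body": {
  "segments": [
    [[0, 0, 0.2], [0, 0, 0], 0],
    [[0, 0, 0], [0, 0, 0], 0],
    [[0, 0, 0], [0, 0, 0], 0]
  ]
}}

```text
time: 9.5
tool_pos: [0.5565, -0.1639, 0.0731]
ee_rot: [3.098, 0.0, 1.565]
contact_force: [1.2, 0.5, 13.8]
gripper_width: 0.687
gripper_force: 18.0
```

It touched down at about the expected height. I'll ease the grip and then open.

Call:
{"method": "shift_gripper", "body": {
  "segments": [
    [[0, 0, 0], [0, 0, 0], 0],
    [[0, 0, 0], [0, 0, 0], 0],
    [[0, 0, 0], [0, 0, 0], 0]
  ],
  "force": 3
}}

```text
time: 9.75
tool_pos: [0.5555, -0.1638, 0.0724]
ee_rot: [3.1, 0.0, 1.565]
contact_force: [1.4, -0.2, 5.0]
gripper_width: 0.693
gripper_force: 3.0
```

Call:
{"method": "shift_gripper", "body": {
  "segments": [
    [[0, 0, 0], [0, 0, 0], 0.72],
    [[0, 0, 0], [0, 0, 0], 0.76],
    [[0, 0, 0], [0, 0, 0], 0.85],
    [[0, 0, 0], [0, 0, 0], 1],
    [[0, 0, 0], [0, 0, 0], 1]
  ]
}}

```text
time: 10.17
tool_pos: [0.5546, -0.1637, 0.0718]
ee_rot: [3.102, 0.0, 1.565]
contact_force: [0.1, -0.3, 1.0]
gripper_width: 0.936
gripper_force: 0.0
```

Call:
{"method": "shift_gripper", "body": {
  "segments": [
    [[0, 0, 0], [0, 0, 0], 1],
    [[0, 0, 0], [0, 0, 0], 1],
    [[0, 0, 0], [0, 0, 0], 1]
  ]
}}

```text
time: 10.42
tool_pos: [0.5548, -0.1637, 0.0719]
ee_rot: [3.102, 0.0, 1.565]
contact_force: [-0.3, 0.0, 0.4]
gripper_width: 0.998
gripper_force: 0.0
```

In the tool's units: -0.035 m is -7, -0.03 m is -6, 0.02 rad is 0.4.

Call:
{"method": "shift_gripper", "body": {
  "segments": [
    [[0, 0, 0], [0.4, 0, 0], 1],
    [[0, 0, 0], [0.4, 0, 0], 1],
    [[0, 0, -4], [0, 0, 0], 1],
    [[0, 0, -6], [0, 0, 0], 1],
    [[0, 0, -7], [0, 0, 0], 1]
  ]
}}

```text
time: 10.83
tool_pos: [0.5538, -0.1636, 0.1567]
ee_rot: [-3.138, 0.0, 1.564]
contact_force: [0.2, -0.7, 0.4]
gripper_width: 1.001
gripper_force: 0.0
```

Call:
{"method": "shift_gripper", "body": {
  "segments": [
    [[0, 0, -7], [0, 0, 0], 1],
    [[0, 0, -6], [0, 0, 0], 1],
    [[6, 0, 0], [0, 0, 0], 1],
    [[7, 0, 0], [0, 0, 0], 1],
    [[7, 0, 0], [0, 0, 0], 1]
  ]
}}

```text
time: 11.25
tool_pos: [0.5554, -0.063, 0.2227]
ee_rot: [3.14, -0.0, 1.563]
contact_force: [1.0, -0.3, -0.3]
gripper_width: 0.999
gripper_force: 0.0
```

Call:
{"method": "shift_gripper", "body": {
  "segments": [
    [[7, 0, 0], [0, 0, 0], 1],
    [[7, 0, 0], [0, 0, 0], 1],
    [[7, 0, 0], [0, 0, 0], 1],
    [[7, 0, 0], [0, 0, 0], 1],
    [[7, 0, 0], [0, 0, 0], 1]
  ]
}}

```text
time: 11.67
tool_pos: [0.5562, 0.113, 0.2221]
ee_rot: [3.141, -0.0, 1.565]
contact_force: [0.5, -0.0, 0.5]
gripper_width: 0.999
gripper_force: 0.0
```

Call:
{"method": "shift_gripper", "body": {
  "segments": [
    [[7, 0, 0], [0, 0, 0], 1],
    [[7, 0, 0], [0, 0, 0], 1],
    [[0, 0, 0], [0, 0, 0], 1],
    [[0, 0, 0], [0, 0, 0], 1]
  ]
}}

```text
time: 12.0
tool_pos: [0.5565, 0.1834, 0.2216]
ee_rot: [-3.141, 0.0, 1.568]
contact_force: [-0.2, -0.1, -0.7]
gripper_width: 1.001
gripper_force: 0.0
```

```bash
python3 - <<'E'
from h import *
a=camrig.get_image("side")[230:430,270:430,::-1];b=camrig.get_image("top")[170:290,350:520,::-1]
a=cv2.resize(a,None,fx=2.5,fy=2.5,interpolation=3);b=cv2.convertScaleAbs(cv2.resize(b,(400,282),interpolation=3),alpha=1.5)
b=cv2.copyMakeBorder(b,0,500-282,0,0,0)
cv2.imwrite("pics/k.png",np.hstack([a,b]))
E
```

```text
(no output)
```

View pics/k.png

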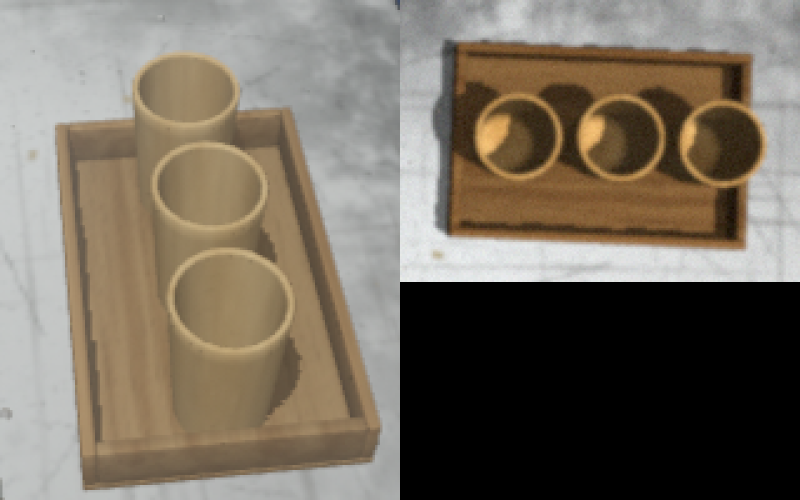

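The three cups stand mouth up. In the top crop the rim centres are at about (518,137), (622,137) and (723,143), so the new cup is within about 2 mm of the mid-line. The neighbours haven't moved and the arm is clear.

```bash
python3 -c "
from plant import manip, camrig, workorder
print(workorder.close_job())"
```

```text
the job is handed in; nothing more can be done
None
```

The spare cup stands mouth up on the tray floor in the gap, within about 2 mm of the middle of the row by the last camera pictures. The two neighbouring cups look unmoved, and the job was handed in after about 12 s of robot time.

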